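Tip the slotted porcelain plate upright on the draining stand

ROBOT

A 7-joint arm with a two-finger parallel gripper is mounted at the origin on the work surface. World frame = base frame: x ahead of the robot, y to its left, z up, the work surface at z = 0. Lengths are in m, angles in rad, forces in N, time in s.
With the tool pointing down it reaches from about 0.35 to 0.9 m from the base axis. Payload 8.1 kg.
Tool frame: the origin (TCP) lies at the centre of the arm's flange, where the gripper is bolted on; the fingertips stand 178 mm ahead of it and the grasp point (between the pads) lies 159 mm ahead of it; z points along the fingers, y is the line along which they close (so a half turn about z gives the same grasp; the last joint's range is limited). The gripper opens to 92 mm and grips with 3 to 60 N. Pads are 19 mm wide; open, the fingers measure 130 mm over their backs; the gripper's body (75 mm by 190 mm) begins 47 mm behind the grasp point.
Start: joints at [-1.229, 0.434, 0.025, 1.573, -0.012, 1.134, -0.075], TCP at [0.269, 0.564, 0.405] pointing down, gripper open.
Joint ranges: [-2.62, 2.62], [-0.44, 2.09], [-1.27, 1.32], [0.08, 2.57], [-1.32, 4.46], [0.12, 2], [-2.74, 2.74]. Speed limits (rad/s): [2.22, 2.22, 3.01, 3.01, 3.14, 3.14, 3.14].

INTERFACE

Orientations are given as a unit quaternion [w, x, y, z].
In Python, from station import status, capture, order gives the robot as it stands.
- The arm moves only by the tool apply_moves, never from a script. Its argument "plan" is a list of rows, each an object of numbers: "dx", "dy", "dz": the shift along the world's x, y, z in mm; "yaw": the turn about the world's z in degrees; "claw": the closure, from 0 (fully open) to 1 (shut). A call has 1 to 5 rows; each row is the pose to reach, as a shift and turn from the pose commanded when the call began; what a row does not reach only later rows make up. A row lasts 1/8 s, in which the tool goes at most 62.5 mm and 10.7 degrees, less where a joint would pass 70% of its speed; a pose out of reach is approached as far as the arm can. A call with a gripper value outside its range is refused whole. The fingers move at their own pace and stop on an object; "force" is the grip in N (left out, the last holds). Time passes only in rows, so rows that repeat a pose let the fingers close. It gives the time, the measured TCP pose, the force, the opening and the grip force at its end, in the units of the state.
- status.sense(): the state, without advancing time (a new reading comes with each control period).
- capture(name): name is "side" or "top" or "wrist"; returns a dict with "image" (384x512x3 uint8, red, green, blue), "range_z" (384x512 float32, m along the optical axis (not along the pixel's ray), 0 where there is no reading), "intrinsics" (3x3 intrinsics, pixels), "world_to_cam" (4x4, takes a point from world to camera coordinates); the wrist camera has in their place "hand_eye" (4x4, takes a point from camera to tool coordinates, whose origin is the TCP and whose axes are the flange's). Camera axes: x right, y down, z forward; pixel columns grow to the right and rows downward; lengths in m; the calibration is good to about 2 mm. A picture is of the moment at which its call begins: read the wrist's pose just before it.
- order.finish_job(): hands the job in; it is judged then, once.
The state is a dict: "time_s": time; "qpos": joint angles; "joint_velocities": joint speeds; "joint_torque": joint torques, N m; "eef_pos": TCP position; "tool_rot": TCP orientation; "wrist_force": force on the tool from outside, world axes, zero at the start; "wrist_torque": the same for the moment, N m; "grip_width": opening from 0.0 (shut) to 1.0 (fully open); "gripper_force": force on a finger pad.
Only numpy, scipy, OpenCV 4.12 (cv2) and the standard library are available. Lean on these libraries where they do the work, as an engineer would, in place of code of your own. Each camera call takes 0.05 s, during which the arm holds its last target. There are 200 camera calls.

TASK

Two white porcelain plates lie slanted on the grey draining stand. Tip up the one with the slots: push its raised edge towards the stand's fence so that it pivots on its lower edge, until it stands upright, resting back against the fence. Do not lift it off the stand, and leave the solid plate lying as it is.

Things in the scene. Friction and masses are not known exactly. Their poses are not given: they have to be found in the camera images.
- slotted: Slotted white porcelain plate, loose, 75 (x) by 90 (y, along the fence) by 8 mm, 0.11 kg, five 8 mm slots along x. Origin: centre of its underside; x points up the slope from its lower edge at the fence to its raised edge, z out of its upper face. Starts sloped 40 degrees: the raised edge's lower corner is 56 mm above the bench, 57 mm level from the lower edge. Upright its top is 83 mm up.
- slotted_foot (a point): Middle of the slotted plate's lower edge (underside corner), its pivot: pushing fingers should rise with the raised edge along its arc, as a level push may jam by friction; at the start 8 mm above the bench and 6 mm in front of the foot of the fence. Two rest posts (10 by 10 mm, tops 41 mm above the bench, 45 to 55 mm in front of the fence) hold each plate near its sides; the 66 mm between them is free for fingers.
- solid: Solid white porcelain plate, same size, slope and axes as the slotted one but without slots, 0.13 kg, in the other bay of the stand; to be left lying. A small loose vial, 34 mm tall, stands between the two plates, and a flat glass dish 12 mm high lies on the bench before the stand; a small amber jar, 50 mm tall, stands behind the fence.
- stand: Grey plastic draining stand, fixed. Base 300 mm along y, from x = -20 to 105 mm, 8 mm thick. Origin on the bench below the foot of the fence's face, midway along it; x points level away from the fence: plates are pushed along -x. Fence 300 mm long, 6 mm thick, top 63 mm above the bench, face leaning back (to -x) 6 degrees. Bay centres at y = -75 and +75 mm, plates within 6 mm of them.
Mind the look-alikes: they are no part of the job. What is shaped like the slotted but red or yellow is not meant.

How it is judged:
At the end, for the whole second after the job is handed in: The slotted plate stands at rest on its lower edge on the stand, within 15 degrees of upright and of the fence's direction, its underside's centre at most 25 mm in front of the fence's foot; the solid plate still lies slanted, within 20 mm of where it was (angle between slotted's own x axis and vertical below 0.26 rad and x of slotted in the frame of stand between -0.005 and 0.025 m and z of slotted_foot in the frame of stand below 0.02 m and y of slotted in the frame of stand between -0.12 and 0.12 m and angle between the y axis of slotted and the y axis of stand, either way round below 0.26 rad and linear speed of slotted below 0.02 m/s and distance of solid from where it was at the start of the episode below 0.02 m and angle between solid's own x axis and vertical above 0.7 rad); the robot touches nothing.
It fails at once if the slotted plate is lifted off the stand (its lower edge more than 35 mm above the bench) (z of slotted_foot in the frame of stand above 0.035 m).
It fails at once if the solid plate is tipped or shifted by more than 30 mm (angle between solid's own x axis and vertical below 0.55 rad or distance of solid from where it was at the start of the episode above 0.03 m).
It also fails if it takes over 32 s, if anything falls off the work surface, if the arm or the gripper's body presses on something with over 40 N, if the wrist force passes 120 N, or if a joint passes its speed limit or range.

## Working session

There is one attempt and no reset: what is moved stays moved. The work goes in short steps, Python scripts to look and compute and a tool call to move; the robot and the scene stay as the last step left them, time stands still between calls to the robot, and variables do not carry over. Pictures are saved under pics/ and viewed, at most 10 in all, crops included, and the job is handed in when it is done.

Besides the shell and the picture viewer there is one more tool, called after "Call:" by a JSON object that holds its "api" and its "payload", one argument or row to a line. apply_moves: Moves the arm, as the interface text tells. Its arguments: {"type":"object","properties":{"plan":{"type":"array"},"force":{"type":"number"}},"required":["plan"]}

```bash
mkdir -p pics
cat > h.py <<'E'
import numpy as np, cv2
from station import status, capture, order
def px2w(c,u,v,d=None):
    K=c["intrinsics"];z=c["range_z"][int(v),int(u)] if d is None else d
    p=np.array([(u-K[0,2])*z/K[0,0],(v-K[1,2])*z/K[1,1],z,1])
    return (np.linalg.inv(c["world_to_cam"])@p)[:3]
def cloud(c):
    K=c["intrinsics"];z=c["range_z"];v,u=np.mgrid[:z.shape[0],:z.shape[1]]
    p=np.stack([(u-K[0,2])*z/K[0,0],(v-K[1,2])*z/K[1,1],z,np.ones_like(z)],-1)
    return (p@np.linalg.inv(c["world_to_cam"]).T)[...,:3]
E
python3 - <<'E'
from h import *
s=status.sense();print(s)
for n in("top","side"):
    c=capture(n);np.savez(n+".npz",**c);cv2.imwrite(f"pics/{n}.png",cv2.resize(c["image"][...,::-1],(800,600),interpolation=2))
    print(n,np.linalg.inv(c["world_to_cam"])[:3].round(3),c["intrinsics"][0])
E
```

```text
{'time_s': 0.0, 'qpos': array([-1.2285765 ,  0.43524216,  0.0249824 ,  1.57409143, -0.0115876 ,
        1.13400972, -0.07511005]), 'joint_velocities': array([ 0.00104782, -0.0010055 , -0.00173393,  0.00272832, -0.00094354,
       -0.00085154, -0.00043477]), 'joint_torque': array([-1.94479935e-05, -6.67868185e+01,  9.84841548e-01, -3.14463580e+01,
       -6.05696090e-02,  4.30473906e-02,  1.65662068e-04]), 'eef_pos': array([0.2688705 , 0.56395597, 0.40393514]), 'tool_rot': array([-9.77368690e-05,  2.20621269e-01,  9.75359222e-01, -7.96962497e-04]), 'wrist_force': array([ 0.49280648, -0.70565638,  0.31455081]), 'wrist_torque': array([ 0.03372814,  0.02557703, -0.04434941]), 'gripper_force': 0.0, 'grip_width': 1.0008533774018853}
top [[ 0.025 -0.991  0.131  0.428]
 [-1.    -0.025  0.003  0.016]
 [ 0.    -0.131 -0.991  0.703]] [436.92887389   0.         253.87079641]
side [[ 0.836 -0.37   0.405  0.208]
 [-0.548 -0.579  0.604 -0.42 ]
 [ 0.011 -0.727 -0.687  0.596]] [476.17080086   0.         252.82086491]
```

View pics/top.png

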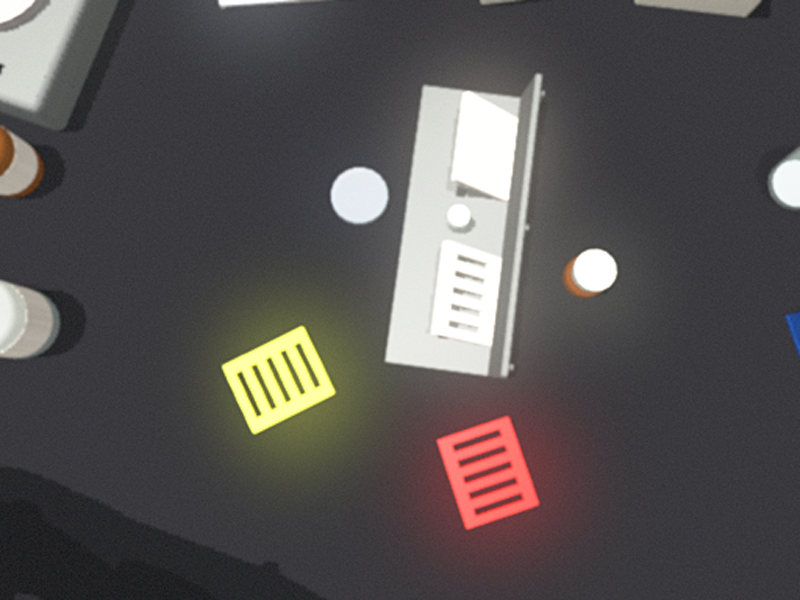

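View pics/side.png

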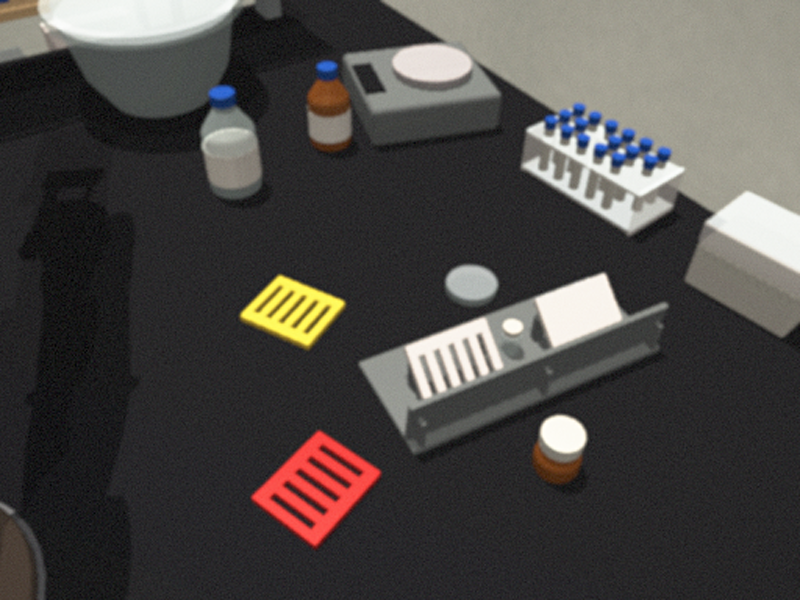

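The top view shows the slotted plate in the near bay: raised edge from (445,240) to (432,332), fence on the right. The base's left edge runs (424,86)–(386,360). The side view agrees.

Run:
```python
from h import *
c=dict(np.load("top.npz"));P=cloud(c)
def atz(u,v,z):
    o=np.linalg.inv(c["world_to_cam"])[:3,3];p=px2w(c,u,v,.5);t=(z-o[2])/(p[2]-o[2]);return o+t*(p-o)
s=.64
A=atz(424*s,86*s,.008);B=atz(386*s,360*s,.008)
print(A,B,np.linalg.norm(A-B))
yax=(A-B)/np.linalg.norm(A-B); xax=np.array([-yax[1],yax[0],0]); 
if xax[1]<0:xax=-xax
# stand y = z cross x
ys=np.cross([0,0,1],xax)
O=(A+B)/2-.105*xax;O[2]=0
print("O",O,"x",xax,"ys",ys)
R=np.stack([xax,ys,[0,0,1]])
Q=(P-O)@R.T
np.savez("stand.npz",O=O,R=R)
for n,(u,v) in dict(foot_hi=(447,243),lo=(435,331),mid=(440,287),slp=(490,300),base=(410,250),fence=(531,150),fence2=(507,340),vial=(458,215),dish=(360,195),jar=(597,268),sol=(462,150)).items():
    print(n,(Q[int(v*s),int(u*s)]*1000).round(1), P[int(v*s),int(u*s)].round(3))
for sg in(-1,1):
    m=(c["image"].min(-1)>225)&(abs(Q[...,1]-sg*.075)<.06)&(Q[...,2]>.012)&(Q[...,2]<.08)&(Q[...,0]>-.01)&(Q[...,0]<.075)
    q=Q[m];print(sg,m.sum(),np.percentile(q,[1,50,99],axis=0).round(4).tolist())
```

```text
[ 0.75735995 -0.00523087  0.008     ] [0.463136   0.02749034 0.008     ] 0.2960378511289544
O [ 0.59864227 -0.0932269   0.        ] x [0.11053048 0.99387273 0.        ] ys [-0.99387273  0.11053048  0.        ]
foot_hi [61.5 31.  61.7] [ 0.575 -0.029  0.062]
lo [ 62.5 116.1  61. ] [ 0.49  -0.018  0.061]
mid [63.3 73.5 58.2] [ 0.533 -0.022  0.058]
slp [10.  74.7 21. ] [ 0.526 -0.075  0.021]
base [96.6 31.9  8.1] [0.578 0.006 0.008]
fence [ -6.9 -70.8  62.9] [ 0.668 -0.108  0.063]
fence2 [ -5.4 115.9  63.3] [ 0.483 -0.086  0.063]
vial [53.4 -3.9 40.4] [ 0.608 -0.041  0.04 ]
dish [156.4 -19.8  11. ] [0.636 0.06  0.011]
jar [-86.6  33.1  50.3] [ 0.556 -0.176  0.05 ]
sol [ 59.4 -62.3  61.2] [ 0.667 -0.041  0.061]
-1 2003 [[0.0042, -0.1212, 0.0143], [0.0363, -0.0766, 0.0416], [0.0649, -0.0332, 0.0622]]
1 1726 [[0.0035, 0.0304, 0.0138], [0.0372, 0.0753, 0.0425], [0.0654, 0.119, 0.0626]]
```

Call:
{"api": "apply_moves", "payload": {
  "plan": [
    {"dx":27,"dy":-55,"yaw":-7,"claw":1},
    {"dx":54,"dy":-110,"yaw":-14,"claw":1},
    {"dx":80,"dy":-165,"yaw":-21,"claw":1},
    {"dx":107,"dy":-220,"yaw":-28,"claw":1},
    {"dx":133,"dy":-275,"yaw":-35,"claw":1}
  ]
}}

```text
validation failed for argument at $.pl...
```

Call:
{"api": "apply_moves", "payload": {
  "plan": [
    {"dx":27,"dy":-55,"yaw":-7,"claw":1},
    {"dx":54,"dy":-110,"yaw":-14,"claw":1},
    {"dx":80,"dy":-165,"yaw":-21,"claw":1},
    {"dx":107,"dy":-220,"yaw":-28,"claw":1},
    {"dx":133,"dy":-275,"dz":-60,"yaw":-36,"claw":1}
  ]
}}

```text
validation failed for argument at $.pl...
```

Call:
{"api": "apply_moves", "payload": {
  "plan": [
    {"claw":1},
    {"claw":1}
  ]
}}

```text
validation failed for argument at $.pl...
```

Run:
```python
from h import *
S=np.load("stand.npz");s=status.sense();p=s["eef_pos"]
print(s["time_s"],p,s["tool_rot"],s["qpos"].round(2),s["grip_width"],s["wrist_force"])
print("tcp in stand",(S["R"]@(p-S["O"])*1000).round(1))
c=capture("wrist");cv2.imwrite("pics/w1.png",c["image"][...,::-1])
print(c["hand_eye"].round(3),c["intrinsics"].round(1))
```

```text
0.1 [0.26885813 0.5639895  0.40403022] [-9.81617853e-05  2.20584020e-01  9.75367721e-01 -6.99284657e-04] [-1.23  0.44  0.02  1.57 -0.01  1.13 -0.08] 0.9998796777296711 [ 0.10424135 -0.34386611  0.02651465]
tcp in stand [616.7 400.4 404. ]
[[ 0.    -0.966 -0.259  0.068]
 [ 1.     0.     0.     0.001]
 [-0.    -0.259  0.966  0.02 ]
 [ 0.     0.     0.     1.   ]] [[305.    0.  254.7]
 [  0.  305.  190.1]
 [  0.    0.    1. ]]
```

View pics/w1.png

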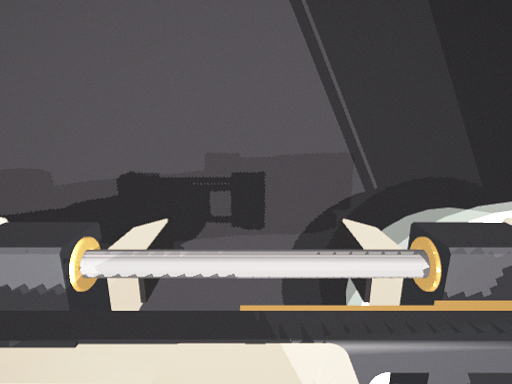

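The moves were refused and the arm has not moved; the wrist picture shows only the bench and the open fingers at about (135,260) and (375,260). I'll try again with every field given in each row.

Call:
{"api": "apply_moves", "payload": {
  "plan": [
    {"dx":27,"dy":-55,"dz":0,"yaw":-7,"claw":1},
    {"dx":54,"dy":-110,"dz":0,"yaw":-14,"claw":1},
    {"dx":80,"dy":-165,"dz":0,"yaw":-21,"claw":1},
    {"dx":107,"dy":-220,"dz":0,"yaw":-28,"claw":1},
    {"dx":133,"dy":-275,"dz":0,"yaw":-35,"claw":1}
  ]
}}

```text
time_s: 0.78
eef_pos: [0.4025, 0.2872, 0.4047]
tool_rot: [0.0, 0.505, 0.863, 0.0]
wrist_force: [1.5, 0.5, -0.5]
grip_width: 0.503
gripper_force: 0.0
```

Call:
{"api": "apply_moves", "payload": {
  "plan": [
    {"dx":27,"dy":-55,"dz":0,"yaw":-7,"claw":1},
    {"dx":54,"dy":-110,"dz":0,"yaw":-14,"claw":1},
    {"dx":80,"dy":-165,"dz":0,"yaw":-21,"claw":1},
    {"dx":107,"dy":-220,"dz":0,"yaw":-28,"claw":1},
    {"dx":133,"dy":-272,"dz":-30,"yaw":-36,"claw":1}
  ]
}}

```text
time_s: 1.4
eef_pos: [0.5352, 0.0175, 0.3775]
tool_rot: [0.001, 0.747, 0.664, 0.002]
wrist_force: [1.0, 1.2, -0.2]
grip_width: 0.013
gripper_force: 0.0
```

Call:
{"api": "apply_moves", "payload": {
  "plan": [
    {"dx":0,"dy":0,"dz":-40,"yaw":0,"claw":1},
    {"dx":0,"dy":0,"dz":-60,"yaw":0,"claw":1},
    {"dx":0,"dy":0,"dz":-60,"yaw":0,"claw":1}
  ]
}}

```text
time_s: 1.78
eef_pos: [0.5331, 0.0195, 0.3147]
tool_rot: [-0.001, 0.746, 0.666, -0.002]
wrist_force: [0.6, 0.3, 0.2]
grip_width: 0.006
gripper_force: 0.0
```

Run:
```python
from h import *
S=np.load("stand.npz");s=status.sense();p=s["eef_pos"]
print(s["time_s"],p,s["tool_rot"],s["qpos"].round(2),s["grip_width"],s["wrist_force"])
print("tcp in stand",(S["R"]@(p-S["O"])*1000).round(1))
c=capture("wrist");a=c["image"][...,::-1];b=capture("side")["image"][...,::-1]
cv2.imwrite("pics/w2.png",cv2.resize(np.vstack([a,b]),None,fx=.78,fy=.78))
```

```text
1.775 [0.53313918 0.01945515 0.31467232] [-0.00084914  0.74608447  0.66584902 -0.00152689] [-0.49  0.41  0.47  1.93 -0.24  0.86 -0.01] 0.006420792641651291 [0.55696532 0.28982804 0.21240631]
tcp in stand [104.8  77.6 314.7]
```

View pics/w2.png

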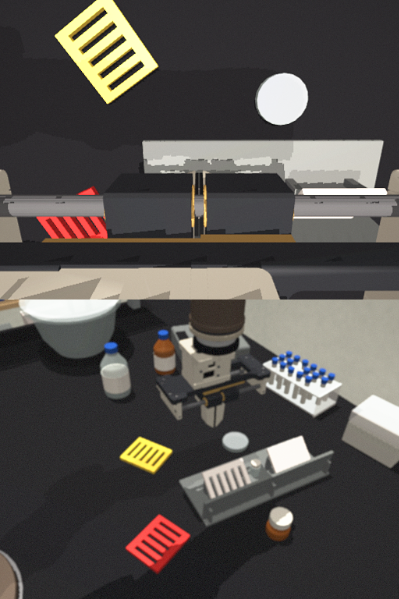

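The wrist half shows the closed fingers squarely in front of the stand's edge. The side half (below) shows the hand clear of everything. The tool is at stand (105, 78), so I go down next.

Call:
{"api": "apply_moves", "payload": {
  "plan": [
    {"dx":0,"dy":0,"dz":-45,"yaw":0,"claw":1},
    {"dx":0,"dy":0,"dz":-90,"yaw":0,"claw":1},
    {"dx":-2,"dy":-10,"dz":-90,"yaw":0,"claw":1},
    {"dx":-2,"dy":-20,"dz":-90,"yaw":0,"claw":1},
    {"dx":-2,"dy":-20,"dz":-90,"yaw":0,"claw":1}
  ]
}}

```text
time_s: 2.5
eef_pos: [0.5326, -0.002, 0.2283]
tool_rot: [0.001, 0.747, 0.665, 0.001]
wrist_force: [-0.5, 0.6, 0.7]
grip_width: 0.003
gripper_force: 0.0
```

Run:
```python
from h import *
S=np.load("stand.npz");s=status.sense();p=s["eef_pos"]
print(s["time_s"],s["wrist_force"]);print("tcp in stand",(S["R"]@(p-S["O"])*1000).round(1))
c=capture("side");a=c["image"][...,::-1]
cv2.imwrite("pics/s3.png",cv2.resize(a[130:340,210:460],None,fx=2.8,fy=2.8,interpolation=2))
```

```text
2.5 [-0.45592263  0.61115535  0.69479189]
tcp in stand [ 83.3  75.7 228.3]
```

View pics/s3.png

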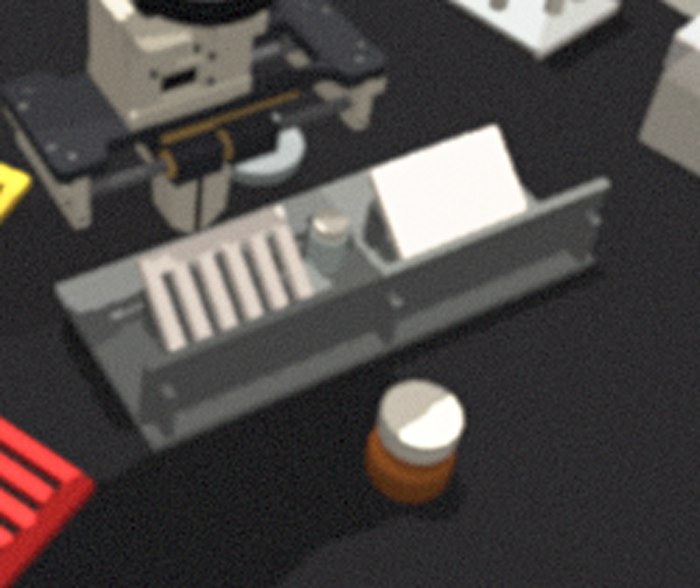

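The crop shows the fingertips at (195,225) just before the slotted plate's raised edge, whose middle is at about (215,235). They are clear of the vial and the solid plate.

Call:
{"api": "apply_moves", "payload": {
  "plan": [
    {"dx":0,"dy":-5,"dz":-5,"yaw":0,"claw":1},
    {"dx":-1,"dy":-10,"dz":-5,"yaw":0,"claw":1},
    {"dx":-2,"dy":-15,"dz":-1,"yaw":0,"claw":1},
    {"dx":-2,"dy":-20,"dz":4,"yaw":0,"claw":1},
    {"dx":-2,"dy":-20,"dz":4,"yaw":0,"claw":1}
  ]
}}

```text
time_s: 3.18
eef_pos: [0.5299, -0.0209, 0.2306]
tool_rot: [0.0, 0.746, 0.666, 0.0]
wrist_force: [0.4, 3.2, 0.4]
grip_width: -0.002
gripper_force: 1.0
```

Run:
```python
from h import *
S=np.load("stand.npz");s=status.sense();p=s["eef_pos"]
print(s["time_s"],s["wrist_force"]);print("tcp in stand",(S["R"]@(p-S["O"])*1000).round(1))
c=capture("side");a=c["image"][...,::-1]
cv2.imwrite("pics/s4.png",cv2.resize(a[130:340,210:460],None,fx=2.8,fy=2.8,interpolation=2))
```

```text
3.175 [0.36066151 3.16363137 0.41025328]
tcp in stand [ 64.3  76.3 230.6]
```

View pics/s4.png

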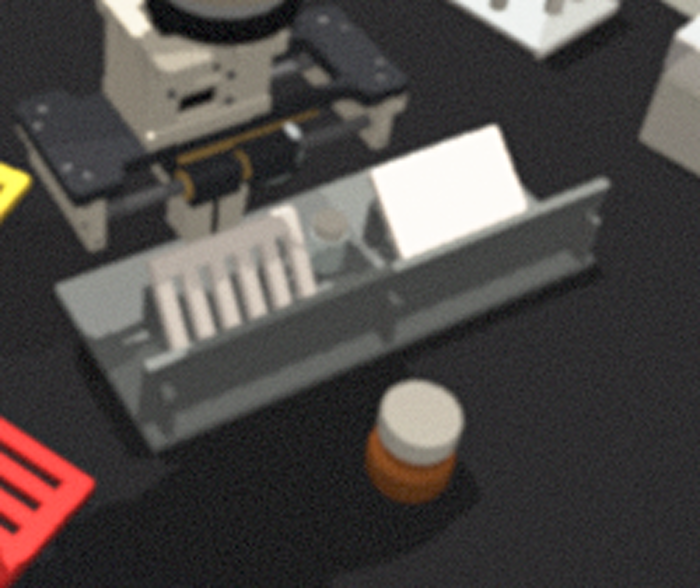

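The plate has begun to tip, to about 50°: its raised edge now runs (150,265)–(290,215), with the fingers behind it and a force of 3 N. I carry on along the arc.

Call:
{"api": "apply_moves", "payload": {
  "plan": [
    {"dx":0,"dy":-5,"dz":4,"yaw":0,"claw":1},
    {"dx":-1,"dy":-10,"dz":7,"yaw":0,"claw":1},
    {"dx":-2,"dy":-15,"dz":9,"yaw":0,"claw":1},
    {"dx":-2,"dy":-21,"dz":12,"yaw":0,"claw":1},
    {"dx":-2,"dy":-22,"dz":13,"yaw":0,"claw":1}
  ]
}}

```text
time_s: 3.85
eef_pos: [0.5277, -0.0433, 0.2433]
tool_rot: [0.0, 0.746, 0.666, -0.0]
wrist_force: [-0.6, 0.9, -0.1]
grip_width: 0.007
gripper_force: 0.1
```

Run:
```python
from h import *
S=np.load("stand.npz");s=status.sense();p=s["eef_pos"]
print(s["time_s"],s["wrist_force"]);print("tcp in stand",(S["R"]@(p-S["O"])*1000).round(1))
c=capture("side");a=c["image"][...,::-1]
cv2.imwrite("pics/s5.png",cv2.resize(a[130:340,210:460],None,fx=2.8,fy=2.8,interpolation=2))
```

```text
3.85 [-0.58212834  0.94215458 -0.14889303]
tcp in stand [ 41.8  76.  243.3]
```

View pics/s5.png

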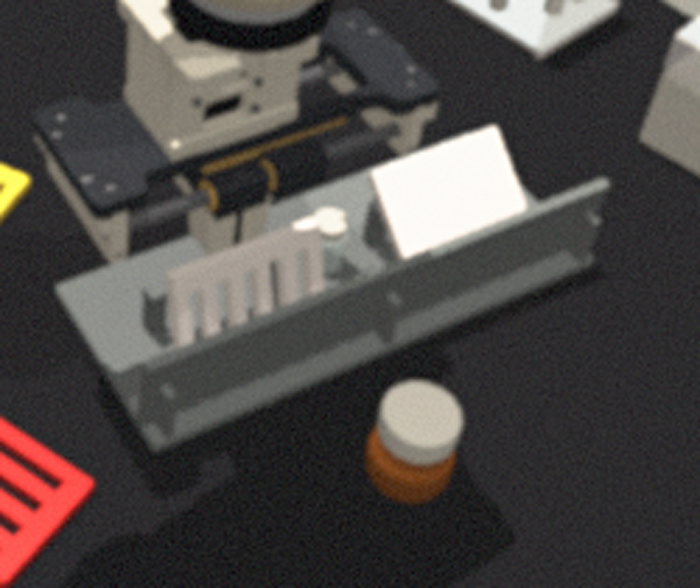

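The plate is now at about 70°, top edge (170,265)–(320,235), still straight along the fence. The vial and the solid plate have not moved. Now the last stretch.

Call:
{"api": "apply_moves", "payload": {
  "plan": [
    {"dx":-1,"dy":-6,"dz":2,"yaw":0,"claw":1},
    {"dx":-1,"dy":-12,"dz":3,"yaw":0,"claw":1},
    {"dx":-2,"dy":-18,"dz":4,"yaw":0,"claw":1},
    {"dx":-3,"dy":-24,"dz":4,"yaw":0,"claw":1},
    {"dx":-3,"dy":-28,"dz":3,"yaw":0,"claw":1}
  ]
}}

```text
time_s: 4.53
eef_pos: [0.5247, -0.071, 0.2461]
tool_rot: [0.0, 0.746, 0.666, 0.0]
wrist_force: [-0.7, 5.8, 4.4]
grip_width: 0.003
gripper_force: 3.4
```

Run:
```python
from h import *
S=np.load("stand.npz");s=status.sense();p=s["eef_pos"]
print(s["time_s"],s["wrist_force"]);print("tcp in stand",(S["R"]@(p-S["O"])*1000).round(1))
c=capture("side");a=c["image"][...,::-1]
cv2.imwrite("pics/s6.png",cv2.resize(a[130:340,210:460],None,fx=2.8,fy=2.8,interpolation=2))
```

```text
4.525 [-0.65018495  5.76453014  4.43854539]
tcp in stand [ 13.9  76.  246.1]
```

View pics/s6.png

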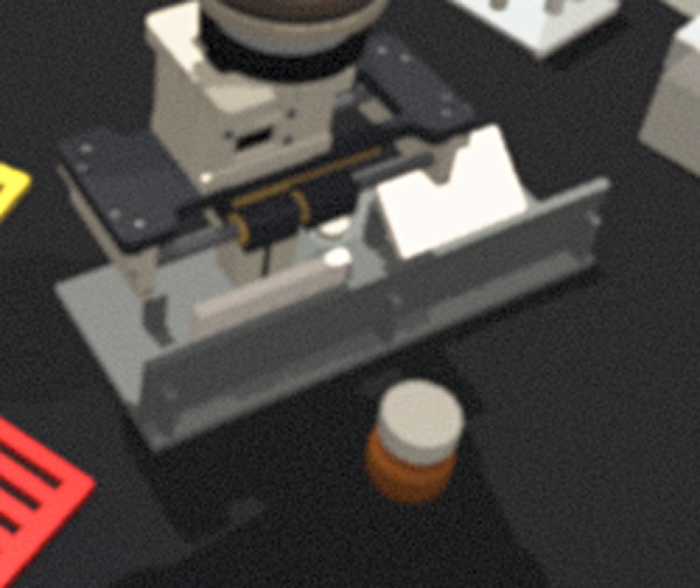

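The plate stands against the fence (its top edge at (195,320)–(345,260)), pressed with 6 N. I draw straight back, then up.

Call:
{"api": "apply_moves", "payload": {
  "plan": [
    {"dx":0,"dy":4,"dz":0,"yaw":0,"claw":1},
    {"dx":1,"dy":10,"dz":0,"yaw":0,"claw":1},
    {"dx":4,"dy":40,"dz":0,"yaw":0,"claw":1},
    {"dx":8,"dy":80,"dz":20,"yaw":0,"claw":1},
    {"dx":8,"dy":110,"dz":60,"yaw":0,"claw":1}
  ]
}}

```text
time_s: 5.2
eef_pos: [0.5323, 0.042, 0.3055]
tool_rot: [-0.001, 0.745, 0.667, -0.001]
wrist_force: [0.7, 0.2, -0.2]
grip_width: 0.0
gripper_force: 0.0
```

Call:
{"api": "apply_moves", "payload": {
  "plan": [
    {"dx":0,"dy":50,"dz":40,"yaw":0,"claw":1},
    {"dx":0,"dy":80,"dz":80,"yaw":0,"claw":1},
    {"dx":0,"dy":80,"dz":80,"yaw":0,"claw":1},
    {"dx":0,"dy":80,"dz":80,"yaw":0,"claw":1}
  ]
}}

```text
time_s: 5.7
eef_pos: [0.5324, 0.1194, 0.3855]
tool_rot: [-0.0, 0.746, 0.666, -0.0]
wrist_force: [-0.4, -0.8, 0.2]
grip_width: 0.005
gripper_force: 0.0
```

Run:
```python
from h import *
S=np.load("stand.npz");s=status.sense()
print(s["time_s"],s["wrist_force"])
c=capture("side");Q=(cloud(c)-S["O"])@S["R"].T
for sg in(-1,1):
    m=(c["image"].min(-1)>150)&(abs(Q[...,1]-sg*.075)<.06)&(Q[...,2]>.05)&(Q[...,2]<.1)&(Q[...,0]>-.03)&(Q[...,0]<.075)
    print(sg,m.sum(),np.percentile(Q[m],[2,50,98],axis=0).round(3).tolist())
a=c["image"][...,::-1]
cv2.imwrite("pics/s7.png",cv2.resize(a[130:340,210:460],None,fx=2.8,fy=2.8,interpolation=2))
```

```text
5.7 [-0.43602049 -0.84786999  0.20143715]
-1 625 [[-0.007, -0.121, 0.05], [0.052, -0.074, 0.057], [0.06, -0.025, 0.063]]
1 340 [[-0.007, 0.02, 0.062], [-0.004, 0.072, 0.082], [0.001, 0.117, 0.084]]
```

View pics/s7.png

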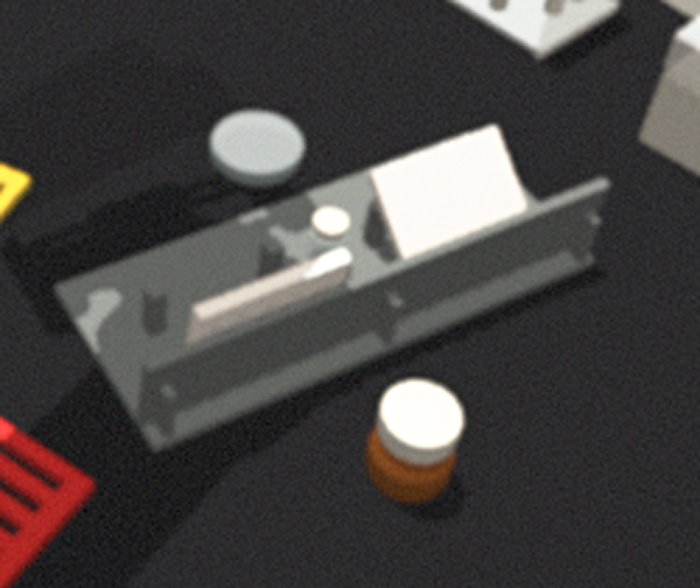

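The slotted plate stands against the fence with its top edge at (195,310)–(350,255), and its measured top is 83 mm up, as it should be. The solid plate is unmoved.

```bash
python3 -c "
from station import order
print(order.finish_job())"
```

```text
the job is handed in; nothing more can be done
None
```

The slotted plate stands upright against the fence, with its top measured 83 mm up. The solid plate still lies as it was, the arm is clear, and the job is handed in at about 5.7 s; no verdict was returned.

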